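# Line up an encoder in its test nest and close the keeper arm

### The job

Get the encoder ready for its test. It already sits in the round nest on the fixture's sloping black deck: turn it there until its brass connector points straight along the white line at the green contact block, leaving it fully down in the nest. Then swing the keeper arm by its blue handle over the encoder until it clicks home against its end stop, and leave everything else on the bench where it is.

Things in the scene. Friction and masses are not known exactly. Their poses are not given: they have to be found in the camera images.
- deck: Fixed black plate 250 x 300 mm sloping 30 deg on a white housing. Origin: nest centre on its top face; x uphill, y to the left seen from the low edge, z square off the plate (30 deg off vertical). Collar round the nest: bore 60, outside 74, 8 high. White line along +x from the collar to the green block (face at x 66, 42 wide, top at z 40).
- encoder: Loose encoder, grey cylinder 58 mm across, 60 high, 0.25 to 0.42 kg, upright in the nest (1 mm play). Origin: centre of its underside; z its axis, x towards its connector. Connector: brass stub 14 across, axis 20 above the underside, end 52 from the axis; sides above 28 mm are bare. At the start it is turned 0.6 to 1.5 rad clockwise, seen from above the deck, from the white line.
- connector_tip (a point): Centre of the connector's outer end, on the encoder.
- keeper (a joint): Swing angle of the keeper arm in rad, about the pillar's axis (parallel to the deck's z). 0: arm points down the slope; it starts at 0 to 0.35; grows anticlockwise seen from above the deck to the stop at 1.57, pad over the encoder. From 1.15 a sprung ball resists (up to 2.5 N at the handle); past 1.4 it drives the arm home and holds it. Let go earlier, the arm sinks back to about 0.7.
- keeper_hinge (a point): Point on the keeper's pivot axis, 64 mm above the deck plate, 85 mm from the nest's axis (deck x 0, y 85). Hub 30 across, its top 82 above the plate. The aluminium arm is 130 long, 20 wide, its top 76 above the plate; its rubber pad passes 2 mm over the encoder.
- keeper_handle (a point): Middle of the keeper's blue upright handle: cylinder 22 mm across, standing square to the deck from 76 to 114 mm above the plate (this point 95 above), 118 mm from the pivot axis. Can be pinched from above or pushed sideways.
- spare_encoder: Bystander: another such encoder, 58 across, 60 high, standing loose on the bench. Origin: centre of its underside.
- bottle: Bystander: loose white bottle with a blue cap, 50 mm across, 105 high. Origin: centre of its underside.
- screwdriver: Bystander: loose red-handled screwdriver, 190 mm long, lying on the bench along its x.
- bin: Bystander: loose blue open bin 110 x 150 x 50 mm with dust caps. Origin: centre of its underside.
Mind the look-alikes: they are no part of the job. What is shaped like the encoder but orange or turquoise is not meant.

How it is judged:
On the way, in this order (a step that is already met when the one before it is completed fails the run):
1. the encoder's connector points at the contact block, with the encoder down in its nest (angle between the x axis of encoder and the x axis of deck, either way round below 0.105 rad and x of connector_tip in the frame of deck above 0.04 m and z of encoder in the frame of deck between -0.004 and 0.004 m and x of encoder in the frame of deck between -0.004 and 0.004 m and y of encoder in the frame of deck between -0.004 and 0.004 m and angle between the z axis of encoder and the z axis of deck, either way round below 0.08 rad), for 0.2 s.
2. the keeper arm has clicked home at its end stop (value of joint keeper above 1.5 rad), for 0.2 s.
At the end, for the whole second after the job is handed in: The encoder stands fully down in the nest (within 4 mm of its centre and height, square to the deck within 0.08 rad), at rest, its connector pointing along the white line at the contact block within 0.105 rad (6 deg), and the keeper arm is clicked home (joint above 1.5 rad) (all of step 1 and value of joint keeper above 1.5 rad and linear speed of encoder below 0.02 m/s); the robot touches nothing.
It fails at once if a bystander (spare encoder, bottle, screwdriver or bin) is moved more than 30 mm or tipped over (distance of any of spare_encoder, bottle, screwdriver, bin from where it was at the start of the episode above 0.03 m or angle between any of spare_encoder, bottle's own z axis and vertical above 0.5 rad).
It also fails if it takes over 58 s, if anything falls off the work surface, if the arm or the gripper's body presses on something with over 40 N, if the wrist force passes 120 N, or if a joint passes its speed limit or range.

### The arm

A 7-joint arm with a two-finger parallel gripper is mounted at the origin on the work surface. World frame = base frame: x ahead of the robot, y to its left, z up, the work surface at z = 0. Lengths are in m, angles in rad, forces in N, time in s.
With the tool pointing down it reaches from about 0.35 to 0.9 m from the base axis. Payload 8.1 kg.
Tool frame: the origin (TCP) lies on the centre line of the jaws, within the pads' length; the fingertips stand 11 mm ahead of it and the grasp point (between the pads) lies 8 mm behind it; z points along the fingers, y is the direction in which the jaws open and shut (so a half turn about z gives the same grasp; the last joint's range is limited). The gripper opens to 92 mm and grips with 3 to 60 N. Pads are 19 mm wide; open, the fingers measure 130 mm over their backs; the gripper's body (75 mm by 190 mm) begins 47 mm behind the grasp point.
Start: joints at [-1.26, 0.434, 0.025, 1.573, -0.012, 1.134, -0.075], TCP at [0.251, 0.572, 0.238] pointing down, gripper open.
Joint ranges: [-2.62, 2.62], [-0.44, 2.09], [-1.27, 1.32], [0.08, 2.57], [-1.32, 4.46], [0.12, 2], [-2.74, 2.74]. Speed limits (rad/s): [2.22, 2.22, 3.01, 3.01, 3.14, 3.14, 3.14].

### API

Orientations are given as a unit quaternion [x, y, z, w].
In Python, from station import * gives the robot as it stands.
- The arm moves only by the tool drive_tool, never from a script. Its argument "motion" is a list of rows, each a list of 3 entries, a list of its own where there are three numbers: the shift along the tool's x, y, z in cm, then the turn, a rotation vector about the tool's x, y, z in degrees, then the closure in counts, from 0 (fully open) to 255 (shut). In form: [[[dx, dy, dz], [rx, ry, rz], fingers], ...]. A call has 1 to 8 rows; each row is the pose to reach, as a shift and turn from the pose commanded when the call began, along the tool's axes at that moment; what a row does not reach only later rows make up. A row lasts 1/10 s, in which the tool goes at most 50 mm and 8.59 degrees, less where a joint would pass 70% of its speed; a pose out of reach is approached as far as the arm can. A call with a gripper value outside its range is refused whole. The fingers move at their own pace and stop on an object; "force" is the grip in N (left out, the last holds). Time passes only in rows, so rows that repeat a pose let the fingers close. It gives the time, the measured TCP pose, the force and the opening at its end, in the units of the state.
- read_state(): the state, without advancing time (a new reading comes with each control period).
- capture(name): name is "scene" or "top" or "wrist"; returns (picture, depth): 384x512x3 uint8, red, green, blue; 384x512 float32, m along the optical axis (not along the pixel's ray), 0 where there is no reading.
- camera_params(name): a dict with "K" (3x3 intrinsics, pixels), "eye" and "rotation" of the camera in the world. Camera axes: x right, y up, looking along -z (the intrinsics and any distortion apply to the point x, -y, -z); pixel columns grow to the right and rows downward; lengths in m; the calibration is good to about 2 mm. A picture is of the moment at which its call begins: read the wrist's pose just before it. camera_params takes no time and is no camera call; for the wrist camera it gives the pose at the moment of the call.
- sign_off(): hands the job in, once; it reports no verdict.
The state is a dict: "t": time; "joint_pos": joint angles; "joint_velocities": joint speeds; "joint_torque": joint torques, N m; "ee_pos": TCP position; "eef_rot": TCP orientation; "contact_force": force on the tool from outside, world axes, zero at the start; "torque": the same for the moment, N m; "opening": finger opening in m.
Only numpy, scipy, OpenCV 4.12 (cv2) and the standard library are available. Lean on these libraries where they do the work, as an engineer would, in place of code of your own. Each camera call takes 0.05 s, during which the arm holds its last target. There are 200 camera calls.

## Working session

There is one attempt and no reset: what is moved stays moved. The work goes in short steps, Python scripts to look and compute and a tool call to move; the robot and the scene stay as the last step left them, time stands still between calls to the robot, and variables do not carry over. Pictures are saved under pics/ and viewed, about 8 in all and at most 12, crops included, and the job is handed in when it is done.

Besides the shell and the picture viewer there is one more tool, called after "Call:" in YAML: its name, and indented under it one key for each argument. drive_tool: Moves the arm, as the interface text tells. Its arguments: {"type":"object","properties":{"motion":{"type":"array","items":{"type":"array"}},"force":{"type":"number"}},"required":["motion"]}

```bash
mkdir -p pics; ls
python3 - <<'E'
from station import *
import cv2, numpy as np
print(read_state())
for n in ("scene","top"):
    p,d=capture(n); np.savez(f"{n}0.npz",p=p,d=d); cv2.imwrite(f"pics/{n}0.png",p[:,:,::-1])
    print(n,camera_params(n))
a=cv2.imread("pics/scene0.png");b=cv2.imread("pics/top0.png")
E
```

```text
pics
{'t': 0.0, 'joint_pos': array([-1.2595955 ,  0.43520546,  0.02498955,  1.5740847 , -0.01161799,
        1.13402135, -0.07514759]), 'joint_velocities': array([-2.19589245e-04,  4.97863045e-04, -1.48817501e-03, -8.75446405e-05,
       -5.90198714e-04,  1.90624584e-04,  1.10698257e-03]), 'joint_torque': array([ 1.46431194e-03, -6.67862749e+01,  9.85829718e-01, -3.14449668e+01,
       -6.02539815e-02,  4.33138444e-02,  2.06602590e-04]), 'ee_pos': array([0.25116265, 0.5717709 , 0.23696084]), 'eef_rot': array([ 2.05495820e-01,  9.78657677e-01, -7.80906766e-04, -9.59245283e-05]), 'contact_force': array([-0.46488591, -0.05305029,  0.27492996]), 'torque': array([-0.03060664, -0.00469429, -0.02572486]), 'opening': 0.09183589099629223}
scene {'K': array([[372.8229778 ,   0.        , 260.37122433],
       [  0.        , 372.8229778 , 187.05425512],
       [  0.        ,   0.        ,   1.        ]]), 'eye': array([1.2956503 , 0.4572331 , 0.77609363]), 'rotation': array([0.21893259, 0.38077213, 0.79028011, 0.4272452 ])}
top {'K': array([[414.29826269,   0.        , 255.85353323],
       [  0.        , 414.29826269, 190.1887162 ],
       [  0.        ,   0.        ,   1.        ]]), 'eye': array([ 0.52902711, -0.01130703,  1.11959118]), 'rotation': array([-0.03161382,  0.01178209,  0.71025896, -0.70313153])}
```

View pics/scene0.png

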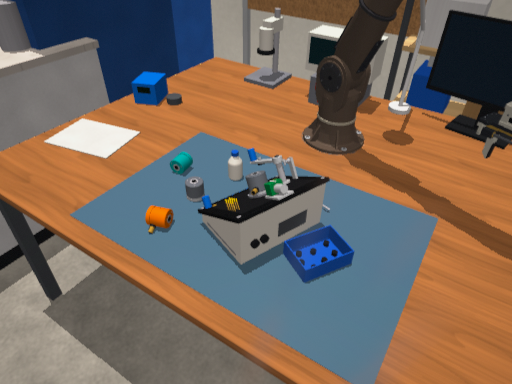

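View pics/top0.png

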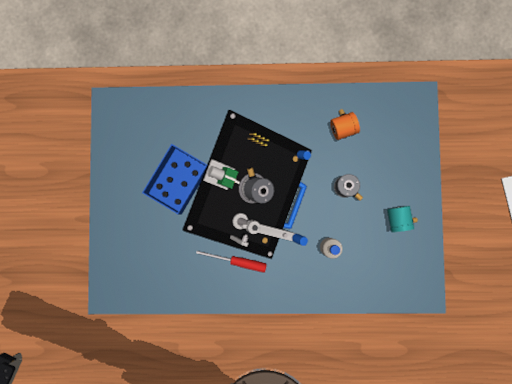

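Top view: the grey encoder in the nest is at (260,190), with brass at (251,173). The green block is at (222,175), the keeper hub at (240,222) and the blue handle at (300,240). The look-alikes are the orange part (345,125), the turquoise part (401,219), the spare encoder (348,186) and a blue knob (304,155). I'll fit the deck plane from depth and enlarge a crop.

```bash
cat > h.py <<'E'
import numpy as np, cv2
from scipy.spatial.transform import Rotation as R
def cloud(cp,d):
    K=cp["K"]; v,u=np.mgrid[:d.shape[0],:d.shape[1]]
    c=np.stack([(u-K[0,2])/K[0,0]*d,-(v-K[1,2])/K[1,1]*d,-d],-1)
    return R.from_quat(cp["rotation"]).apply(c.reshape(-1,3)).reshape(*d.shape,3)+cp["eye"]
def ray(cp,u,v,n,c):   # pixel ray onto plane n.x=c
    K=cp["K"]; r=R.from_quat(cp["rotation"]).apply([(u-K[0,2])/K[0,0],-(v-K[1,2])/K[1,1],-1.])
    return cp["eye"]+r*(c-n@cp["eye"])/(n@r)
def proj(cp,P):
    q=R.from_quat(cp["rotation"]).inv().apply(np.asarray(P)-cp["eye"]); K=cp["K"]
    return np.stack([K[0,2]+K[0,0]*q[...,0]/-q[...,2],K[1,2]-K[1,1]*q[...,1]/-q[...,2]],-1)
E
python3 - <<'E'
from station import *
from h import *
z=np.load("top0.npz");p,d=z["p"],z["d"];cp=camera_params("top")
P=cloud(cp,d); hsv=cv2.cvtColor(p,cv2.COLOR_RGB2HSV)
m=(p.max(2)<40)&(d>0); m[:100]=0;m[270:]=0;m[:,:180]=0;m[:,320:]=0
X=P[m]; 
for i in range(8):
    c=X.mean(0); n=np.linalg.svd(X-c,full_matrices=False)[2][2]; n*=np.sign(n[2]); r=(X-c)@n; X=X[abs(r)<max(.003,2*np.median(abs(r)))]
print("n",n,"tilt",np.degrees(np.arccos(n[2])),len(X),r.std(), "c",n@c)
up=np.array([0,0,1.])-n*n[2]; ex=up/np.linalg.norm(up); ey=np.cross(n,ex)
print("ex",ex,"ey",ey)
H=(P-c)@n
# encoder top: points 60 mm above plane; hub top 82, handle 114
for nm,lo,hi in(("60",.056,.064),("76",.073,.078),("82",.080,.086),("114",.105,.119)):
    mm=((H>lo)&(H<hi)&(d>0)); mm[:100]=0;mm[270:]=0;mm[:,:180]=0;mm[:,:]&=True;mm[:,320:]=0
    k,l,s,ce=cv2.connectedComponentsWithStats(mm.astype(np.uint8))
    for i in range(1,k):
        if s[i,4]>8:
            q=P[l==i].mean(0); print(nm,ce[i],s[i,4],q,"deck",(q-c)@ex,(q-c)@ey)
np.savez("deck.npz",c=c,n=n,ex=ex,ey=ey)
im=cv2.resize(p[100:270,175:325,::-1],None,fx=3.5,fy=3.5,interpolation=cv2.INTER_CUBIC); cv2.imwrite("pics/crop1.png",im)
E
```

```text
n [-0.17893619 -0.4651029   0.86698393] tilt 29.88997840413513 7586 0.0013579928442177887 c -0.01907127538668322
ex [0.31130556 0.80916622 0.4983361 ] ey [-0.93331168  0.35906728  0.        ]
60 [261.93607306 190.71917808] 438 [0.5862396  0.00105301 0.16833155] deck -0.008991205949881866 0.004075905234242669
60 [243.42857143 238.97142857] 35 [0.47629716 0.04446743 0.17008119] deck -0.007215512050231411 0.12227516088051729
76 [248.15384615 224.61538462] 13 [0.50922917 0.03259921 0.18730498] deck 0.0020162790901451675 0.08727785077394046
76 [275.03529412 232.44705882] 255 [ 0.48967036 -0.02841819  0.15067818] deck -0.07169815975106597 0.08362296463365639
82 [253.64130435 227.09782609] 92 [0.50356772 0.0202953  0.18744761] deck -0.009630991684692683 0.08814381240555604
82 [284.71428571 235.5       ] 14 [ 0.48232653 -0.05065674  0.14701369] deck -0.0938051667331747 0.082491907255894
82 [294.36363636 235.90909091] 11 [ 0.48053124 -0.07397721  0.13325585] deck -0.12009021535791363 0.07579385206046671
114 [302.31884058 240.82608696] 69 [ 0.47019425 -0.09070291  0.1556465 ] deck -0.1256839817299917 0.07943583438675096
```

View pics/crop1.png

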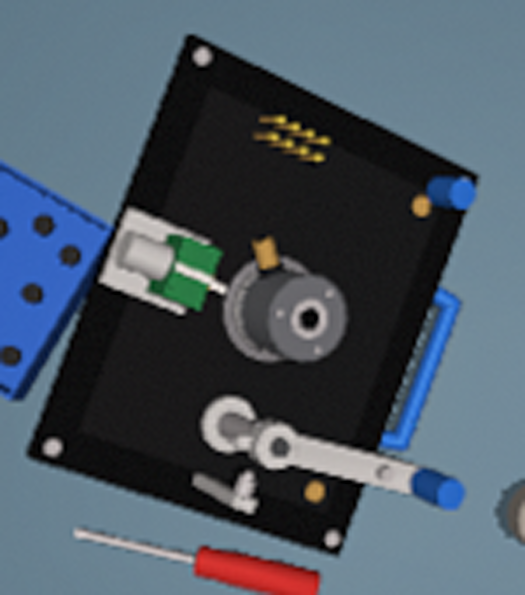

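The crop shows the plain grey encoder in the collar at crop (305,315). Its brass is at (265,252), the line and green block at (205,275), the keeper hub at (270,445) and the blue handle at (437,488). This is the encoder meant: it is grey and sits in the nest on the black deck, whereas the spare, orange and turquoise parts are on the bench. The blue knob at (455,192) is not on the keeper.

```bash
cat >> h.py <<'E'
def setdeck(O,ex,n=None):
    np.savez("frame.npz",O=O,ex=ex)
def deck():
    z=np.load("frame.npz"); ex=z["ex"]/np.linalg.norm(z["ex"]); h=np.array([ex[0],ex[1],0]);h/=np.linalg.norm(h)
    ex=h*np.cos(np.pi/6)+np.array([0,0,.5]); ey=np.cross([0,0,1],h); return z["O"],np.stack([ex,ey,np.cross(ex,ey)],1)
def delta(st,xyz,a):  # TCP target in deck m, jaw angle deg in deck -> shift cm, rotvec deg in tool axes
    O,D=deck(); p=O+D@np.array(xyz); a=np.radians(a); y=D@[np.cos(a),np.sin(a),0]; z=-D[:,2]
    T=np.stack([np.cross(y,z),y,z],1); R0=R.from_quat(st["eef_rot"])
    return np.round(100*R0.inv().apply(p-st["ee_pos"]),2), np.round((R0.inv()*R.from_matrix(T)).as_rotvec(degrees=True),2)
def indeck(p): O,D=deck(); return D.T@(np.asarray(p)-O)
E
python3 - <<'E'
from station import *
from h import *
z=np.load("deck.npz");O=z["c"]-.0093*z["ex"]+.0035*z["ey"]; O=O+z["n"]*0
setdeck(O,z["ex"]); O,D=deck(); print("O",O)
cp=camera_params("top"); n=D[:,2]
for nm,u,v,hh in(("conn",250.7,172,.022),("line a",238,182.5,0),("line b",228,177,.03)):
    q=indeck(ray(cp,u,v,n,n@O+hh)); print(nm,q,np.degrees(np.arctan2(q[1],q[0])))
st=read_state(); cw=camera_params("wrist"); R0=R.from_quat(st["eef_rot"])
print("cam in tool",R0.inv().apply(cw["eye"]-st["ee_pos"]),(R0.inv()*R.from_quat(cw["rotation"])).as_matrix().round(2),cw["K"][0])
print(delta(st,[0,0,.25],-60)); print(O+D@[0,0,.25])
E
```

```text
O [0.59734964 0.02832709 0.11648567]
conn [ 0.02606463 -0.03259714  0.022     ] -51.35421083839915
line a [ 3.71766036e-02  3.89017805e-04 -1.15368672e-16] 0.5995239679788446
line b [ 0.07913961 -0.00107543  0.03      ] -0.7785452460850183
cam in tool [ 0.07121609  0.00034316 -0.1466391 ] [[-0.    0.96  0.27]
 [ 1.    0.    0.  ]
 [ 0.    0.27 -0.96]] [315.88546805   0.         259.6016854 ]
(array([-54.13, -48.34,  -9.52]), array([-26.77,  16.3 ,  55.97]))
[ 0.55246623 -0.08833687  0.33299202]
```

Call:
drive_tool:
  motion:
    - [[0,0,-5],[0,0,0],0]
    - [[-3,-3,-9.5],[0,0,5],0]
    - [[-7,-6,-9.5],[0,0,10],0]
    - [[-10.5,-9.5,-9.5],[-3,2,15],0]
    - [[-14,-12.5,-9.5],[-6,4,20],0]
    - [[-18,-16,-9.5],[-9,5,25],0]
    - [[-21.5,-19,-9.5],[-12,7,30],0]
    - [[-25,-22,-9.5],[-14,9,34],0]

```text
t: 0.9
ee_pos: [0.3919, 0.2679, 0.3329]
eef_rot: [0.481, 0.865, 0.135, -0.051]
contact_force: [0.4, 0.8, 0.1]
opening: 0.0916
```

```bash
python3 -c "
from station import *
from h import *
st=read_state();print(st['t'],st['ee_pos'],st['joint_pos'].round(2),delta(st,[0,0,.25],-65))"
```

```text
0.9 [0.39188089 0.26793434 0.33291169] [-0.85 -0.    0.3   1.94 -0.26  1.03  0.13] (array([-37.69,  -4.27,  -9.4 ]), array([-11.52,   8.61,  26.79]))
```

Call:
drive_tool:
  motion:
    - [[-5,-0.5,-1.2],[-2,1,4],0]
    - [[-9.5,-1,-2.4],[-3,2,7],0]
    - [[-14,-1.5,-3.5],[-4.5,3,10],0]
    - [[-19,-2,-4.7],[-6,4,14],0]
    - [[-24,-2.7,-6],[-7.5,5.5,17],0]
    - [[-29,-3.3,-7.2],[-9,7,20],0]
    - [[-33.5,-3.8,-8.4],[-10.5,8,24],0]
    - [[-37.7,-4.3,-9.4],[-11.5,8.6,26.8],0]

```text
t: 1.7
ee_pos: [0.5538, -0.0881, 0.3336]
eef_rot: [0.659, 0.706, 0.239, -0.096]
contact_force: [0.6, 1.0, -0.2]
opening: 0.0921
```

Call:
drive_tool:
  motion:
    - [[0,0,0],[0,0,0],0]
    - [[0,0,0],[0,0,0],0]

```text
t: 1.9
ee_pos: [0.5533, -0.0869, 0.3327]
eef_rot: [0.659, 0.707, 0.238, -0.097]
contact_force: [-0.2, -0.0, 0.8]
opening: 0.0923
```

Run:
```python
from station import *
from h import *
st=read_state();cw=camera_params("wrist");p,d=capture("wrist")
np.savez("w1.npz",p=p,d=d,**cw); print(st['t'],st['joint_pos'].round(2),indeck(st['ee_pos']),delta(st,[0,0,.25],-65))
O,D=deck()
im=cv2.resize(p[:,:,::-1].copy(),None,fx=1.5,fy=1.5)
for q in([0,0,.06],[0,0,0],[.066,0,.04],[0,.085,.082],[-.118,.076,.114]):
    cv2.circle(im,tuple(int(x*1.5) for x in proj(cw,O+D@q)),4,(255,0,255),1)
cv2.imwrite("pics/w1.png",im)
```

```text
1.9 [-0.2   0.32  0.77  1.73 -0.75  1.37  0.86] [ 0.00129778 -0.00025849  0.24891855] (array([-0.11, -0.08, -0.11]), array([-0.21,  0.21,  0.03]))
```

View pics/w1.png

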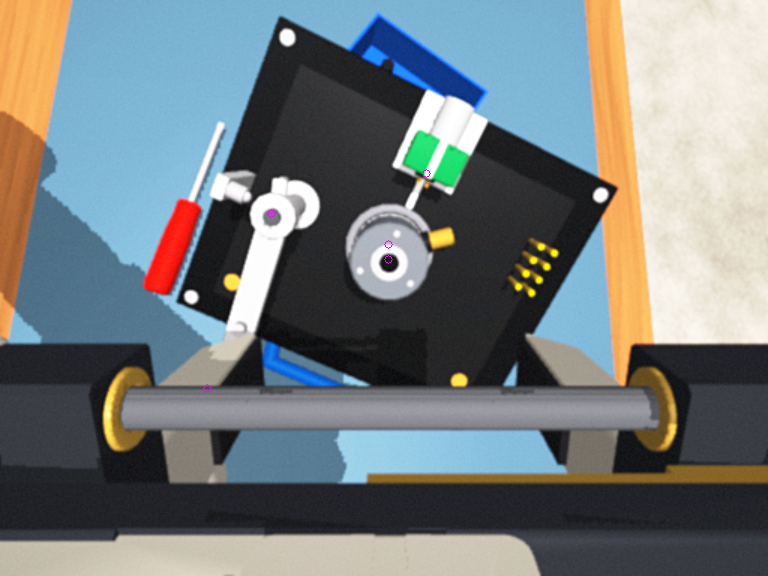

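The predicted points (magenta) match the wrist view. The encoder's bore is at (388,263), the brass at (441,238), the line at (417,190), the block at (437,158) and the hub at (272,215). I'll refine the centre, the line direction and the connector angle from this view.

Run:
```python
from h import *
z=np.load("w1.npz");p,d=z["p"],z["d"];cw={k:z[k] for k in("K","eye","rotation")}
O,D=deck();n=D[:,2]; hsv=cv2.cvtColor(p,cv2.COLOR_RGB2HSV)
def on(u,v,h): return indeck(ray(cw,u,v,n,n@O+h))*1000
# bore
m=(p.max(2)<60); m[:165]=0;m[186:]=0;m[:,:248]=0;m[:,270:]=0; v,u=np.nonzero(m); print("bore",u.mean(),v.mean(),m.sum(),on(u.mean(),v.mean(),.06))
# encoder top disc by depth
P=cloud(cw,d); q=(P-O)@D; mm=(abs(q[...,2]-.06)<.006)&(np.hypot(q[...,0],q[...,1])<.04)&(d>0)
c,_=cv2.findContours(mm.astype(np.uint8),0,1)[0:2]; c=max(c,key=len); e=cv2.fitEllipse(c); print("disc",e,on(*e[0],.06),"median height",np.median(q[mm][:,2]))
# brass
m=(hsv[...,0]>12)&(hsv[...,0]<32)&(hsv[...,1]>130)&(hsv[...,2]>100); m[:140]=0;m[180:]=0;m[:,:270]=0;m[:,315:]=0
v,u=np.nonzero(m); b=np.array([on(a,b,.024) for a,b in zip(u,v)]); print("brass",len(b),b.mean(0),b.min(0),b.max(0),"h",np.median(q[m][:,2]))
# line
m=(p.min(2)>140); m[:118]=0;m[139:]=0;m[:,:268]=0;m[:,290:]=0
v,u=np.nonzero(m); l=np.array([on(a,b,0) for a,b in zip(u,v)])[:,:2]; f=cv2.fitLine(l.astype(np.float32),2,0,.01,.01).ravel(); print("line",len(l),l.min(0),l.max(0),f)
g=(hsv[...,0]>45)&(hsv[...,0]<85)&(hsv[...,1]>120); v,u=np.nonzero(g); print("green top c",on(u.mean(),v.mean(),.04))
print("plate h",np.median(q[...,2][(abs(q[...,0])<.06)&(q[...,1]<-.05)&(q[...,1]>-.1)&(d>0)]))
# hub
m=(p.max(2)<110)&(p.max(2)>20); m[:136]=0;m[152:]=0;m[:,:173]=0;m[:,190:]=0; v,u=np.nonzero(m); print("hubbore",m.sum(),on(u.mean(),v.mean(),.082))
for x,y in((287,37),(600,195),(191,297)): print("screw",on(x/1.5,y/1.5,.0))
```

```text
bore 258.96 174.96 100 [-1.87341174 -0.75562545 60.        ]
disc ((258.8960266113281, 173.59646606445312), (51.031089782714844, 51.7452392578125), 96.4031982421875) [-5.30915507e-01 -5.30389965e-02  6.00000000e+01] median height 0.059024027670997875
brass 198 [ 26.64897047 -33.05881645  24.        ] [ 16.40630827 -43.66197864  24.        ] [ 36.87444405 -22.18446459  24.        ] h 0.02474263994929926
line 117 [ 33.05823683 -11.94088652] [64.69774054  3.52763191] [ 0.9883971  -0.15189193 47.485317   -1.3941531 ]
green top c [76.15169197 -0.85477112 40.        ]
plate h -1.8041372996162472e-05
hubbore 2 [7.34926330e-03 7.96248658e+01 8.20000000e+01]
screw [1.11189645e+02 1.36829588e+02 8.44544574e-14]
screw [ 1.10616670e+02 -1.39359262e+02 -1.19267379e-14]
screw [-1.15197092e+02  1.36853043e+02  5.48378753e-14]
```

Run:
```python
from station import *
from h import *
O,D=deck(); setdeck(O-.0019*D[:,0]-.001*D[:,1],D[:,0])
st=read_state();print(delta(st,[0,0,.1],-65),delta(st,[0,0,.043],-65))
```

```text
(array([-4.500e-01, -1.000e-02,  1.486e+01]), array([-0.24,  0.12,  0.17])) (array([-4.400e-01,  2.000e-02,  2.056e+01]), array([-0.24,  0.12,  0.17]))
```

Call:
drive_tool:
  motion:
    - [[-0.4,0,4],[-0.2,0.1,0.2],25]
    - [[-0.4,0,8],[-0.2,0.1,0.2],25]
    - [[-0.4,0,12],[-0.2,0.1,0.2],25]
    - [[-0.4,0,14.5],[-0.2,0.1,0.2],25]
    - [[-0.4,0,16.5],[-0.2,0.1,0.2],25]
    - [[-0.4,0,18.5],[-0.2,0.1,0.2],25]
    - [[-0.4,0,20.5],[-0.2,0.1,0.2],25]
    - [[-0.4,0,20.5],[-0.2,0.1,0.2],25]
  force: 12

```text
t: 2.75
ee_pos: [0.5886, 0.0104, 0.1526]
eef_rot: [0.657, 0.708, 0.239, -0.099]
contact_force: [-0.2, -0.2, 0.8]
opening: 0.083
```

Run:
```python
from station import *
from h import *
st=read_state();print(st["contact_force"],indeck(st["ee_pos"]),delta(st,[0,0,.043],-65),st["opening"])
cw=camera_params("wrist");p,d=capture("wrist");cv2.imwrite("pics/w2.png",p[:,:,::-1])
```

```text
[-0.1756605  -0.15278193  0.76646865] [0.00272322 0.00272786 0.04120015] (array([-0.36,  0.13, -0.18]), array([-0.26, -0.15,  0.17])) 0.08301603336060716
```

View pics/w2.png

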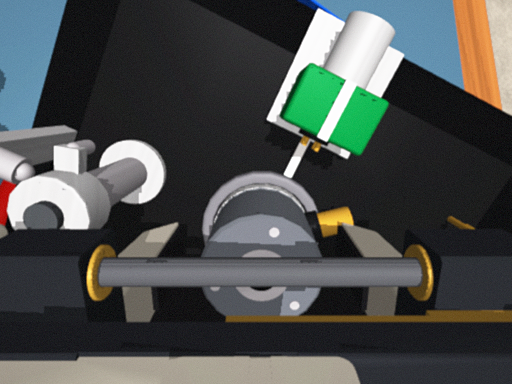

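The fingers (inner edges near x=155 and 365) straddle the encoder (203–318, centre about 261) evenly, above the connector at (333,221). Next I make a small correction and close gently.

Call:
drive_tool:
  motion:
    - [[-0.3,0.1,-0.2],[-0.3,-0.1,0.2],25]
    - [[-0.3,0.1,-0.2],[-0.3,-0.1,0.2],80]
    - [[-0.3,0.1,-0.2],[-0.3,-0.1,0.2],120]
    - [[-0.3,0.1,-0.2],[-0.3,-0.1,0.2],120]
    - [[-0.3,0.1,-0.2],[-0.3,-0.1,0.2],120]
    - [[-0.3,0.1,-0.2],[-0.3,-0.1,0.2],120]
  force: 12

```text
t: 3.4
ee_pos: [0.5902, 0.0021, 0.1547]
eef_rot: [0.661, 0.704, 0.241, -0.095]
contact_force: [-5.6, -2.6, 4.0]
opening: 0.0573
```

```bash
python3 -c "
from station import *
from h import *
st=read_state();D=deck()[1];print(D.T@st['contact_force'],indeck(st['ee_pos']),delta(st,[0,0,.043],-65),delta(st,[0,0,.043],-16.5),st['opening'])"
```

```text
[-1.89216425  4.32015042  5.69871478] [-0.00237924 -0.00169825  0.04665153] (array([ 0.29, -0.06,  0.36]), array([ 0.27,  0.12, -0.23])) (array([ 0.29, -0.06,  0.36]), array([  0.2 ,   0.23, -48.73])) 0.05734084528637011
```

Call:
drive_tool:
  motion:
    - [[0,0,0],[0,0,0],120]
    - [[0,0,0],[0,0,0],120]
    - [[0,0,0],[0,0,0],120]

```text
t: 3.7
ee_pos: [0.5902, 0.0021, 0.1547]
eef_rot: [0.661, 0.704, 0.241, -0.095]
contact_force: [-5.9, -2.0, 5.6]
opening: 0.0574
```

Run:
```python
from station import *
from h import *
O,D=deck();n=D[:,2]
for i in range(3):
    st=read_state();cw=camera_params("wrist");p,d=capture("wrist")
    print(D.T@st['contact_force'],indeck(st['ee_pos']),st["joint_velocities"].round(3).max())
P=cloud(cw,d);q=(P-O)@D
m=(abs(q[...,2]-.06)<.012)&(np.hypot(q[...,0],q[...,1])<.045)&(d>0)
print("top height",np.median(q[m][:,2]),"plate",np.median(q[...,2][(abs(q[...,0])<.06)&(q[...,1]<-.05)&(q[...,1]>-.1)&(d>0)]))
def on(u,v,h): return indeck(ray(cw,u,v,n,n@O+h))*1000
# bottom arc and left/right extents of the disc
c=max(cv2.findContours(m.astype(np.uint8),0,1)[0],key=cv2.contourArea).reshape(-1,2); print(c.min(0),c.max(0))
np.savez("w3.npz",p=p,d=d,**cw); cv2.imwrite("pics/w3.png",cv2.resize(p[140:340,150:370,::-1],None,fx=3,fy=3))
tip=proj(cw,st["ee_pos"]);print("tcp px",tip)
```

```text
[-0.66809979  4.84511718  6.79659333] [-0.00238505 -0.00171816  0.0466255 ] 0.002
[-0.25682742  4.59121416  6.84755546] [-0.00237389 -0.00168036  0.04662057] 0.002
[-0.72235378  4.27330263  5.92595086] [-0.00238314 -0.00167425  0.04660958] 0.001
top height 0.05900260468188252 plate 4.759517069228351e-06
[158 191] [361 256]
tcp px [258.6351866  250.60266235]
```

View pics/w3.png

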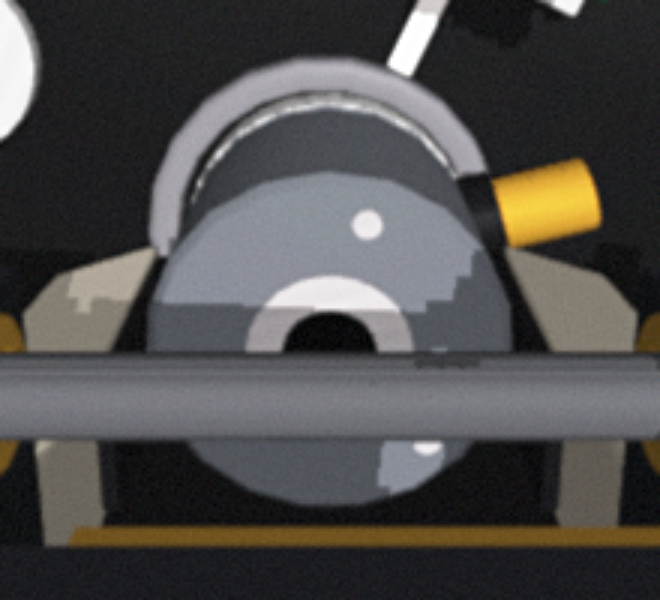

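The fingers hold the encoder. Its disc centre in the crop is about (330,338), and the brass at (550,205) is still about 48° short of the line.

Run:
```python
from station import *
from h import *
O,D=deck();n=D[:,2];z=np.load("w3.npz");cw={k:z[k] for k in("K","eye","rotation")}
st=read_state();R0=R.from_quat(st["eef_rot"])
c=ray(cw,260,252.8,n,n@O+.06); print("centre deck",indeck(c),"in tool mm",1000*R0.inv().apply(c-st["ee_pos"]))
x,y,_=indeck(c)
for a in(-65,-40,-16.5): print(a,delta(st,[x,y,.0466],a))
```

```text
centre deck [2.83082709e-03 5.95619261e-05 6.00000000e-02] in tool mm [  5.45692072   0.65057039 -13.36586966]
-65 (array([0.55, 0.06, 0.  ]), array([ 0.27,  0.12, -0.24]))
-40 (array([0.55, 0.06, 0.  ]), array([  0.24,   0.18, -25.24]))
-16.5 (array([0.55, 0.06, 0.  ]), array([  0.2 ,   0.23, -48.74]))
```

Call:
drive_tool:
  motion:
    - [[0,0,0],[0,0,0],60]
    - [[0,0,0],[0,0,0],60]
    - [[0.45,0,0.1],[0.2,0.1,-0.2],60]
    - [[0.45,0,0.1],[0.2,0.1,-0.2],60]
    - [[0.45,0,0.1],[0.2,0.1,-0.2],60]

```text
t: 4.35
ee_pos: [0.5909, 0.0073, 0.1558]
eef_rot: [0.659, 0.706, 0.241, -0.096]
contact_force: [-0.3, 0.5, -0.0]
opening: 0.0701
```

```bash
cat > look.py <<'E'
from station import *
from h import *
st=read_state();cw=camera_params("wrist");p,d=capture("wrist");O,D=deck();n=D[:,2]
print(st["t"],"F",D.T@st["contact_force"],"tcp",indeck(st["ee_pos"]),st["opening"],st["joint_pos"].round(2))
R0=R.from_quat(st["eef_rot"]);yy=D.T@R0.as_matrix()[:,1];print("jaw",np.degrees(np.arctan2(yy[1],yy[0])))
q=(cloud(cw,d)-O)@D
m=(abs(q[...,2]-.059)<.004)&(np.hypot(q[...,0],q[...,1])<.045)&(d>0)
T=R0.inv().apply((cloud(cw,d)-st["ee_pos"])[m]);T=T[abs(T[:,1])<.031]; print("disc tool x range mm",np.percentile(T[:,0],[.5,99.5])*1000,"y",np.percentile(T[:,1],[.5,99.5])*1000)
hsv=cv2.cvtColor(p,cv2.COLOR_RGB2HSV);m=(hsv[...,0]>12)&(hsv[...,0]<32)&(hsv[...,1]>130)&(hsv[...,2]>100)&(abs(q[...,2]-.02)<.012)&(np.hypot(q[...,0],q[...,1])<.062)
b=np.median(q[m],0) if m.sum() else np.zeros(3);print("brass",m.sum(),b,np.degrees(np.arctan2(b[1],b[0])))
np.savez("wl.npz",p=p,d=d,**cw)
E
python3 look.py
```

```text
4.35 F [ 0.32949612  0.46179498 -0.2413636 ] tcp [ 0.00251462 -0.00054048  0.04503058] 0.07006973222804853 [-0.25  0.52  0.64  1.94 -1.02  1.04  1.05]
jaw -64.97595844090668
disc tool x range mm [-27.06479155  26.29221883] y [-26.65059371  25.27998869]
brass 759 [ 0.03036885 -0.03106333  0.02443528] -45.64769766498297
```

The disc is now centred between the pads to within 1 mm, and the brass is at about −47.6° relative to the centre. Next I grip and turn.

Call:
drive_tool:
  motion:
    - [[0,0,0],[0,0,0],120]
    - [[0,0,0],[0,0,0],120]
    - [[0,0,0],[0,0,0],120]
    - [[0,0,0],[0,0,-3],120]
    - [[0,0,0],[0,0,-8],120]
    - [[0,0,0],[0,0,-14],120]
    - [[0,0,0],[0,0,-20],120]
    - [[0,0,0],[0,0,-24],120]
  force: 15

```text
t: 5.2
ee_pos: [0.589, 0.006, 0.155]
eef_rot: [0.497, 0.828, 0.254, -0.044]
contact_force: [-8.3, -3.2, 2.1]
opening: 0.058
```

```bash
python3 - <<'E'
from h import *
O,D=deck(); setdeck(O+.0025*D[:,0]-.0003*D[:,1],D[:,0])
E
python3 look.py
```

```text
5.2 F [-4.10583774  6.56147231  4.83754592] tcp [-0.00195941  0.00111122  0.04527617] 0.057979806383024954 [-0.2   0.5   0.56  1.94 -0.98  1.    1.44]
jaw -40.888597718890864
disc tool x range mm [-27.08237918  26.55924293] y [-29.3161526   29.27271979]
brass 785 [ 0.03872281 -0.01604893  0.0242304 ] -22.511892928355653
```

Call:
drive_tool:
  motion:
    - [[0,0,0],[0,0,-5],120]
    - [[0,0,0],[0,0,-10],120]
    - [[0,0,0],[0,0,-16],120]
    - [[0,0,0],[0,0,-21],120]
    - [[0,0,0],[0,0,-23],120]
    - [[0,0,0],[0,0,-23],120]
    - [[0,0,0],[0,0,-23],120]

```text
t: 5.95
ee_pos: [0.5888, 0.0059, 0.1549]
eef_rot: [0.324, 0.91, 0.258, 0.007]
contact_force: [-9.7, -4.1, 2.4]
opening: 0.0575
```

```bash
python3 look.py
python3 - <<'E'
from h import *
z=np.load("wl.npz"); cv2.imwrite("pics/w4.png",cv2.resize(z["p"][60:340,100:420,::-1],None,fx=2,fy=2))
E
```

```text
5.95 F [-5.08691304  7.56209169  5.74203541] tcp [-0.00220901  0.00122097  0.04530789] 0.05750591138030152 [-0.14  0.49  0.48  1.94 -0.95  0.97  1.81]
jaw -18.120193496317235
disc tool x range mm [-27.454547    26.50885352] y [-28.94171552  29.15155416]
brass 756 [ 0.04265169 -0.00035571  0.02448178] -0.4778251792991533
```

View pics/w4.png

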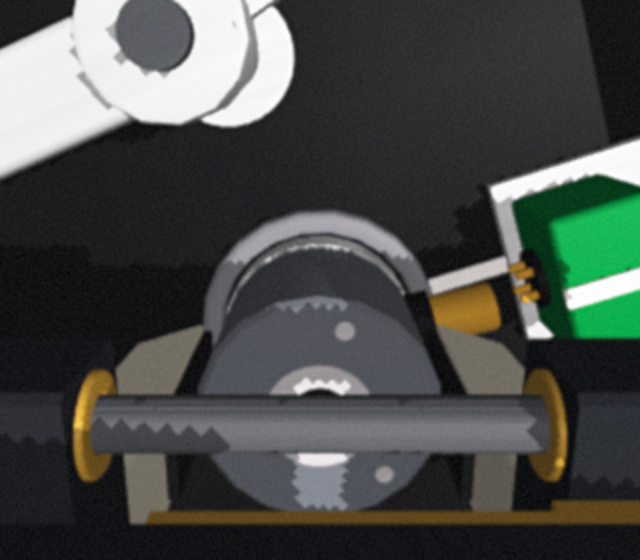

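The brass at (465,308) now lies parallel to the line at (470,275) and points at the block. I'll release, back off along the deck normal and check from there.

Call:
drive_tool:
  motion:
    - [[0,0,0],[0,0,0],60]
    - [[0,0,0],[0,0,0],60]
    - [[0,0,0],[0,0,0],60]
    - [[0,0,-2],[0,0,0],60]
    - [[0,0,-5],[0,0,0],60]
    - [[0,0,-9],[0,0,0],60]
    - [[0,0,-13],[0,0,0],60]
    - [[0,0,-17],[0,0,0],60]

```text
t: 6.8
ee_pos: [0.5596, -0.0729, 0.3046]
eef_rot: [0.323, 0.91, 0.259, 0.008]
contact_force: [0.6, -1.1, 0.5]
opening: 0.0702
```

Call:
drive_tool:
  motion:
    - [[0,0,0],[0,0,0],60]
    - [[0,0,0],[0,0,0],60]

```text
t: 7.0
ee_pos: [0.5603, -0.0727, 0.3038]
eef_rot: [0.323, 0.91, 0.259, 0.009]
contact_force: [-0.5, 0.7, -0.4]
opening: 0.0706
```

```bash
python3 look.py
python3 - <<'E'
from h import *
O,D=deck();n=D[:,2]
z=np.load("wl.npz");p,d=z["p"],z["d"];cw={k:z[k] for k in("K","eye","rotation")};q=(cloud(cw,d)-O)@D
def on(u,v,h): return indeck(ray(cw,u,v,n,n@O+h))*1000
m=(abs(q[...,2]-.059)<.006)&(np.hypot(q[...,0],q[...,1])<.04)&(d>0); X=q[m]
c=max(cv2.findContours(m.astype(np.uint8),0,1)[0],key=len);e=cv2.fitEllipse(c);ce=on(*e[0],.059);print("disc centre",ce,"h",np.median(X[:,2]))
A=np.c_[X[:,:2],np.ones(len(X))];print("top slope rad",np.linalg.lstsq(A,X[:,2],rcond=None)[0])
hsv=cv2.cvtColor(p,cv2.COLOR_RGB2HSV);m=(hsv[...,0]>12)&(hsv[...,0]<32)&(hsv[...,1]>130)&(hsv[...,2]>90)&(abs(q[...,2]-.02)<.015)&(np.hypot(q[...,0],q[...,1])<.058)
v,u=np.nonzero(m);b=np.array([on(a,b,.024) for a,b in zip(u,v)])[:,:2]
t=b.mean(0)-ce[:2];f=cv2.fitLine(b.astype(np.float32),2,0,.01,.01).ravel();print("brass",b.mean(0),b.min(0),b.max(0),"angle vs centre",np.degrees(np.arctan2(t[1],t[0])),"axis",np.degrees(np.arctan(f[1]/f[0])))
g=(hsv[...,0]>45)&(hsv[...,0]<85)&(hsv[...,1]>120);v,u=np.nonzero(g);print("green",on(u.mean(),v.mean(),.04))
cv2.imwrite("pics/w5.png",cv2.resize(p[:,:,::-1],None,fx=1.5,fy=1.5))
E
```

```text
7.0 F [ 0.1936304   0.68669301 -0.5523548 ] tcp [-1.52718134e-04 -4.46866411e-04  2.16023475e-01] 0.07063239844594321 [-0.09  0.32  0.59  1.77 -0.74  1.27  1.66]
jaw -17.978638210655287
disc tool x range mm [-27.25267727  27.84700581] y [-30.04955212  24.42492531]
brass 227 [ 0.04073594 -0.00176096  0.02469737] -2.475277644077279
disc centre [-2.50458387  0.98829223 59.        ] h 0.05903232449106231
top slope rad [-4.76270644e-05 -6.63969125e-03  5.89978826e-02]
brass [40.29996804 -2.10647106] [30.01701327 -8.76116507] [57.80698639  5.35807442] angle vs centre -4.135281686626217 axis -0.5950591
green [75.22118742  2.54007174 40.        ]
```

View pics/w5.png

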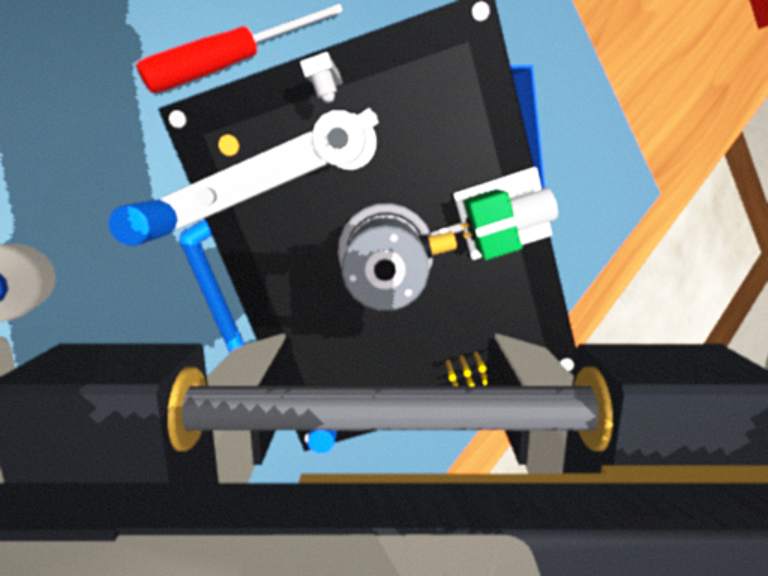

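The brass at (441,243) points at the block, but the estimates range from −0.6° to −4°. I'll tighten that using references in the same image: deck screws, bore, and brass with the pins excluded. I'll also check it in the top view.

```bash
cat > ang.py <<'E'
from station import *
from h import *
O,D=deck();n=D[:,2]
def rep(nm,p,cw,bo,boxes):
    def on(u,v,h): return indeck(ray(cw,u,v,n,n@O+h))*1000
    def blob(mask,c,r):
        v,u=np.nonzero(mask); k=np.hypot(u-c[0],v-c[1])<r; return np.array([u[k].mean(),v[k].mean()])
    hsv=cv2.cvtColor(p,cv2.COLOR_RGB2HSV); w=p.min(2)>120
    S=[on(*blob(w,c,7),0)[:2] for c in boxes]; e=S[1]-S[0]
    yaw=np.arctan2(e[1],e[0]); bore=on(*blob(p.max(2)<50,bo,5),.06)[:2]
    m=(hsv[...,0]>10)&(hsv[...,0]<34)&(hsv[...,1]>130)&(hsv[...,2]>70)
    v,u=np.nonzero(m);b=np.array([on(x,y,.023) for x,y in zip(u,v)])[:,:2]
    r=np.hypot(*(b-bore).T);b=b[(r>25)&(r<51)]; m_=b.mean(0)
    f=cv2.fitLine(b.astype(np.float32),2,0,.01,.01).ravel()
    a=lambda t:np.degrees(np.arctan2(t[1],t[0])-yaw)
    print(nm,"screws",*[s.round(1) for s in S],"yaw",np.degrees(yaw).round(2),"bore",bore.round(1),"brass",len(b),m_.round(1),"ang bore",a(m_-bore).round(1),"ang mid",a(m_-(S[1]+S[0])/2 if len(S)<3 else m_-(S[1]+S[2])/2).round(1),"axis",a(f[:2]*np.sign(f[0])).round(1))
E
cat > t.py <<'E'
from ang import *
z=np.load("wl.npz");cw={k:z[k] for k in("K","eye","rotation")}
rep("wrist",z["p"],cw,(384/1.5,269/1.5),[(177/1.5,119/1.5),(480/1.5,11/1.5),(567/1.5,365/1.5)])
p,d=capture("top");np.savez("top1.npz",p=p,d=d)
E
python3 t.py
```

```text
wrist screws [-115.4  138.7] [110.7 138.4] [ 109.7 -139.3] yaw -0.08 bore [-3.1 -0.1] brass 198 [39.  -2.8] ang bore -3.6 ang mid -178.1 axis -7.2
```

```bash
sed -i 's/on(x,y,.023)/on(x,y,.020)/' ang.py
python3 - <<'E'
from ang import *
z=np.load("top1.npz");p=z["p"]
print("top d>0",(z["d"]>0).mean())
cv2.imwrite("pics/top1.png",cv2.resize(p[100:270,175:325,::-1],None,fx=3.5,fy=3.5,interpolation=cv2.INTER_CUBIC))
cp=camera_params("scene");p,d=capture("scene");cv2.imwrite("pics/scene1.png",cv2.resize(p[130:250,190:340,::-1],None,fx=4,fy=4,interpolation=cv2.INTER_CUBIC))
z=np.load("wl.npz");cw={k:z[k] for k in("K","eye","rotation")}
rep("wrist",z["p"],cw,(384/1.5,269/1.5),[(177/1.5,119/1.5),(480/1.5,11/1.5),(567/1.5,365/1.5)])
st=read_state();print(delta(st,[-.0028,0,.045],-18),delta(st,[-.0028,0,.25],-18))
E
```

```text
top d>0 0.9962158203125
wrist screws [-115.4  138.7] [110.7 138.4] [ 109.7 -139.3] yaw -0.08 bore [-3.1 -0.1] brass 197 [39.1 -3.4] ang bore -4.4 ang mid -177.6 axis -6.8
(array([-0.16, -0.24, 16.87]), array([ 0.02, -0.01,  0.  ])) (array([-0.16, -0.24, -3.63]), array([ 0.02, -0.01,  0.  ]))
```

Call:
drive_tool:
  motion:
    - [[0,0,4.5],[0,0,0],60]
    - [[0,0,9],[0,0,0],60]
    - [[0,0,12],[0,0,0],60]
    - [[0,0,14],[0,0,0],60]
    - [[0,0,15.5],[0,0,0],60]
    - [[0,0,16.9],[0,0,0],60]
    - [[0,0,16.9],[0,0,0],60]
    - [[0,0,16.9],[0,0,0],60]

```text
t: 7.95
ee_pos: [0.5908, 0.0061, 0.1569]
eef_rot: [0.323, 0.91, 0.259, 0.008]
contact_force: [-0.0, 0.5, -0.1]
opening: 0.0707
```

```bash
python3 look.py
```

```text
7.95 F [ 0.34804642  0.18916896 -0.31821731] tcp [-0.00045302 -0.00056768  0.04653347] 0.0707037617891853 [-0.14  0.49  0.48  1.93 -0.95  0.97  1.81]
jaw -18.01553174521536
disc tool x range mm [-27.46130311  27.8523016 ] y [-28.94699479  24.24236116]
brass 821 [ 0.04171035 -0.00070233  0.02445524] -0.9646698678640248
```

Call:
drive_tool:
  motion:
    - [[0,-0.15,0.1],[0,0,0],60]
    - [[0,-0.15,0.1],[0,0,0],120]
    - [[0,-0.15,0.1],[0,0,0],120]
    - [[0,-0.15,0.1],[0,0,0],120]
    - [[0,-0.15,0.1],[0,0,-2],120]
    - [[0,-0.15,0.1],[0,0,-4],120]
    - [[0,-0.15,0.1],[0,0,-4],120]
    - [[0,-0.15,0.1],[0,0,-4],120]

```text
t: 8.8
ee_pos: [0.5895, 0.0049, 0.155]
eef_rot: [0.292, 0.921, 0.258, 0.017]
contact_force: [-4.8, -3.8, 2.6]
opening: 0.0575
```

```bash
python3 look.py
```

```text
8.8 F [-3.30078086  3.14984506  4.91929096] tcp [-0.00270995  0.00025137  0.04574609] 0.057515535669020394 [-0.13  0.49  0.46  1.94 -0.95  0.97  1.88]
jaw -14.055290236394352
disc tool x range mm [-27.58813818  27.73560505] y [-29.3322889   29.10142915]
brass 799 [0.04226672 0.00248611 0.02448155] 3.3662284399934688
```

Call:
drive_tool:
  motion:
    - [[0,0,0],[0,0,0],60]
    - [[0,0,0],[0,0,0],60]
    - [[0,0,0],[0,0,0],60]
    - [[0,0,-3],[0,0,0],60]
    - [[0,0,-7],[0,0,0],60]
    - [[0,0,-12],[0,0,0],60]
    - [[0,0,-17],[0,0,0],60]
    - [[0,0,-20],[0,0,0],60]

```text
t: 9.65
ee_pos: [0.5535, -0.0898, 0.3318]
eef_rot: [0.292, 0.921, 0.258, 0.019]
contact_force: [0.5, 0.3, -0.3]
opening: 0.0702
```

Call:
drive_tool:
  motion:
    - [[0,0,0],[0,0,0],60]
    - [[0,0,0],[0,0,0],60]

```text
t: 9.85
ee_pos: [0.5537, -0.0872, 0.3285]
eef_rot: [0.291, 0.921, 0.259, 0.018]
contact_force: [-0.8, 0.1, -0.2]
opening: 0.0703
```

```bash
python3 look.py
python3 - <<'E'
from ang import *
z=np.load("wl.npz");p=z["p"];cw={k:z[k] for k in("K","eye","rotation")}
gs=[proj(cw,O+D@(np.array(q)/1000)) for q in([-115.4,138.7,0],[110.7,138.4,0],[109.7,-139.3,0],[-3.1,-.1,60])];print(gs)
try: rep("wrist",p,cw,gs[3],gs[:3])
except Exception as e: print(e)
cv2.imwrite("pics/w6.png",p[:,:,::-1]); print(p.shape)
E
```

```text
9.85 F [-0.29239029  0.76129376 -0.05667171] tcp [-0.0015334   0.00053585  0.24535864] 0.07027973784443338 [-0.06  0.3   0.59  1.73 -0.71  1.32  1.71]
jaw -13.981084991755303
disc tool x range mm [-27.60287502  27.57031348] y [-28.64642895  25.74194956]
brass 204 [0.04055463 0.00116155 0.02469224] 1.640589272665408
[array([135.45988413,  72.1049904 ]), array([326.6969972 ,  20.40046661]), array([364.23619532, 242.22429273]), array([257.86576029, 173.57340479])]
wrist screws [-115.4  138.7] [110.8 138.3] [ 109.6 -139.6] yaw -0.11 bore [-3.1 -0.1] brass 182 [39.1  0.1] ang bore 0.3 ang mid 179.5 axis -1.0
(384, 512, 3)
```

The connector now reads 0.3° from the deck axis, with the bore and the screw-based centre agreeing. Next is the keeper: I correct the origin and locate the handle.

Run:
```python
from station import *
from h import *
O,D=deck();setdeck(O-.0027*D[:,0]+.0002*D[:,1],D[:,0]);O,D=deck()
def blue(nm,p,d,cp):
    q=(cloud(cp,d)-O)@D;hsv=cv2.cvtColor(p,cv2.COLOR_RGB2HSV)
    m=(hsv[...,0]>98)&(hsv[...,0]<125)&(hsv[...,1]>140)&(q[...,2]>.111)&(q[...,2]<.118)&(q[...,1]>0)&(q[...,1]<.12)&(abs(q[...,0])<.16)&(d>0)
    v,u=np.nonzero(m); h=np.mean(q[m],0); h2=(q[m].min(0)+q[m].max(0))/2
    for x in(h,h2): print(nm,m.sum(),x,"r",np.hypot(x[0],x[1]-.085),"q",np.arctan2(.085-x[1],-x[0]))
z=np.load("wl.npz");blue("wrist",z["p"],z["d"],{k:z[k] for k in("K","eye","rotation")})
z=np.load("top0.npz");blue("top",z["p"],z["d"],camera_params("top"))
```

```text
wrist 255 [-0.11852058  0.07573383  0.11269629] r 0.11888225172180816 q 0.07802321298420076
wrist 255 [-0.116777    0.07616671  0.11291203] r 0.11711060811788397 q 0.07549861358853593
top 52 [-0.1151782   0.07688122  0.11334351] r 0.11546399127168987 q 0.07037242165258131
top 52 [-0.11539382  0.07645255  0.11405343] r 0.1157099484693659 q 0.07393696116089497
```

```bash
python3 -c "
from station import *
from h import *
st=read_state();print(delta(st,[-.1177,.0762,.17],-86))"
```

```text
(array([  4.44, -13.37,   7.4 ]), array([8.000e-02, 2.000e-02, 7.201e+01]))
```

Call:
drive_tool:
  motion:
    - [[0.5,-1.5,0.5],[0,0,8],128]
    - [[1,-3,1],[0,0,16],128]
    - [[1.5,-5,2],[0,0,24],128]
    - [[2.2,-7,3],[0,0,32],128]
    - [[2.8,-9,4],[0,0,40],128]
    - [[3.4,-10.5,5],[0,0,48],128]
    - [[4,-12,6],[0,0,56],128]
    - [[4.4,-13.4,7],[0,0,64],128]

```text
t: 10.7
ee_pos: [0.458, -0.1226, 0.2058]
eef_rot: [0.737, 0.625, 0.227, -0.124]
contact_force: [0.9, 1.1, 0.3]
opening: 0.0459
```

Call:
drive_tool:
  motion:
    - [[0,0,0],[0,0,8],128]
    - [[0,0,0],[0,0,8],128]
    - [[0,0,0],[0,0,8],128]

```text
t: 11.0
ee_pos: [0.4591, -0.1232, 0.207]
eef_rot: [0.775, 0.576, 0.219, -0.138]
contact_force: [-0.3, -0.4, -0.2]
opening: 0.0459
```

Run:
```python
from station import *
from h import *
st=read_state();O,D=deck();cw=camera_params("wrist");p,d=capture("wrist")
print(st["t"],indeck(st["ee_pos"]),st["opening"],st["joint_pos"].round(2),delta(st,[-.1177,.0762,.091],-86))
q=(cloud(cw,d)-O)@D;hsv=cv2.cvtColor(p,cv2.COLOR_RGB2HSV)
m=(hsv[...,0]>98)&(hsv[...,0]<125)&(hsv[...,1]>140)&(q[...,2]>.110)&(q[...,2]<.118)&(q[...,1]>0)&(q[...,1]<.12)&(abs(q[...,0])<.16)&(d>0)
print(m.sum(),q[m].mean(0) if m.any() else 0,(q[m].min(0)+q[m].max(0))/2 if m.any() else 0)
cv2.imwrite("pics/w7.png",p[:,:,::-1])
```

```text
11.0 [-0.11809249  0.07577757  0.17391001] 0.045854560004418544 [-0.09  0.38  0.81  2.04 -0.83  1.2   0.88] (array([ 0.04, -0.04,  8.29]), array([0.03, 0.  , 0.25]))
86 [-0.11371486  0.07746853  0.11180214] [-0.11684438  0.07584865  0.11174602]
```

View pics/w7.png

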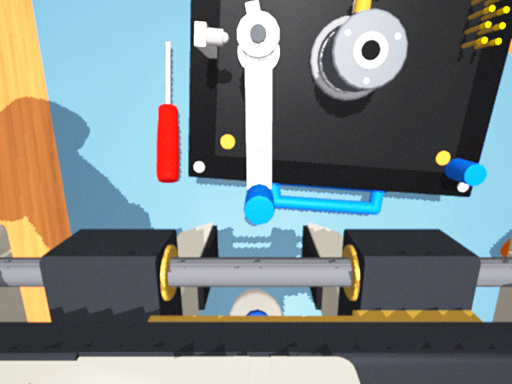

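The handle at (259,205) is centred between the open fingers, and the bottle (258,310) lies well below and downhill. I descend and pinch lightly.

Call:
drive_tool:
  motion:
    - [[0,0,3],[0,0,0.2],128]
    - [[0,0,5],[0,0,0.2],128]
    - [[0,0,6.7],[0,0,0.2],128]
    - [[0,0,8.2],[0,0,0.2],128]
    - [[0,0,8.2],[0,0,0.2],128]
    - [[0,0,8.2],[0,0,0.2],200]
    - [[0,0,8.2],[0,0,0.2],200]
    - [[0,0,8.2],[0,0,0.2],200]
  force: 10

```text
t: 11.85
ee_pos: [0.4743, -0.0865, 0.1374]
eef_rot: [0.778, 0.573, 0.219, -0.138]
contact_force: [-0.3, 0.6, -0.7]
opening: 0.0264
```

Call:
drive_tool:
  motion:
    - [[0,0,0],[0,0,0],220]
    - [[0,0,0],[0,0,0],220]

```text
t: 12.05
ee_pos: [0.4742, -0.0863, 0.1372]
eef_rot: [0.778, 0.573, 0.219, -0.138]
contact_force: [-1.7, -2.6, 3.7]
opening: 0.0218
```

Run:
```python
from station import *
from h import *
st=read_state();O,D=deck()
print(st["t"],indeck(st["ee_pos"]),st["opening"],st["joint_pos"].round(2),D.T@st["contact_force"])
for q in np.radians([15,30,45,60,75,92]):
    print(round(np.degrees(q)),delta(st,[-.118*np.cos(q),.085-.118*np.sin(q),.0915],-90+np.degrees(q)))
```

```text
12.05 [-0.11847681  0.07483603  0.0935883 ] 0.02179287477970788 [-0.1   0.48  0.74  2.13 -0.98  1.08  0.98] [-0.80026116  0.64814476  4.78360813]
15 (array([0.31, 2.06, 0.22]), array([  0.21,   0.02, -11.19]))
30 (array([1.3 , 4.98, 0.23]), array([  0.2 ,   0.04, -26.19]))
45 (array([3.01, 7.54, 0.24]), array([  0.2 ,   0.07, -41.19]))
60 (array([5.32, 9.58, 0.24]), array([  0.19,   0.1 , -56.19]))
75 (array([ 8.09, 10.94,  0.25]), array([  0.18,   0.12, -71.19]))
92 (array([11.52, 11.57,  0.25]), array([  0.17,   0.15, -88.19]))
```

Call:
drive_tool:
  motion:
    - [[0.1,1.05,0],[0,0,-6],220]
    - [[0.3,2.05,0],[0,0,-11],220]
    - [[0.7,3.45,0],[0,0,-18],220]
    - [[1.3,5,0],[0,0,-26],220]
    - [[2.05,6.25,0],[0,0,-33],220]
    - [[3,7.55,0],[0,0,-41],220]
    - [[4.05,8.65,0],[0,0,-48],220]
    - [[5.3,9.6,0],[0,0,-56],220]

```text
t: 12.85
ee_pos: [0.5791, -0.0716, 0.167]
eef_rot: [0.416, 0.872, 0.258, -0.019]
contact_force: [-1.4, 0.2, 2.5]
opening: 0.0216
```

```bash
cat > k.py <<'E'
from station import *
from h import *
st=read_state();O,D=deck();p=indeck(st["ee_pos"])
print(st["t"],p,"r",np.hypot(p[0],p[1]-.085),"q",np.degrees(np.arctan2(.085-p[1],-p[0])),st["opening"],D.T@st["contact_force"])
for q in np.radians([70,80,90,94]):
    print(round(np.degrees(q)),delta(st,[-.118*np.cos(q),.085-.118*np.sin(q),.0935],-90+np.degrees(q)))
E
python3 k.py
```

```text
12.85 [-0.05905435 -0.01775911  0.09367494] r 0.11851941413119062 q 60.11456832346489 0.02163603977989835 [0.93346276 1.4109828  2.30294675]
70 (array([0.23, 2.03, 0.02]), array([ 0.08,  0.16, -9.95]))
80 (array([0.76, 4.01, 0.02]), array([  0.07,   0.17, -19.95]))
90 (array([1.63, 5.88, 0.02]), array([  0.05,   0.18, -29.95]))
94 (array([2.06, 6.58, 0.02]), array([  0.05,   0.18, -33.95]))
```

Call:
drive_tool:
  motion:
    - [[0.1,1,0],[0,0,-5],220]
    - [[0.25,2,0],[0,0,-10],220]
    - [[0.45,3,0],[0,0,-15],220]
    - [[0.75,4,0],[0,0,-20],220]
    - [[1.15,4.95,0],[0,0,-25],220]
    - [[1.6,5.8,0],[0,0,-29.5],220]
    - [[1.65,5.9,0],[0,0,-30],220]
    - [[1.65,5.9,0],[0,0,-30],220]

```text
t: 13.65
ee_pos: [0.612, -0.0295, 0.1966]
eef_rot: [0.179, 0.949, 0.254, 0.049]
contact_force: [3.2, -2.0, -0.2]
opening: 0.022
```

```bash
python3 k.py
```

```text
13.65 [ 1.40307710e-05 -3.33161222e-02  9.37352627e-02] r 0.11831612306975084 q 90.00679454282525 0.021993444819438494 [-0.6832944  -3.6871846   0.16884811]
70 (array([ 0.72, -4.04,  0.02]), array([ 0.05,  0.24, 19.72]))
80 (array([ 0.2 , -2.05,  0.02]), array([0.03, 0.24, 9.72]))
90 (array([ 0.03, -0.  ,  0.02]), array([ 0.01,  0.25, -0.28]))
94 (array([0.06, 0.82, 0.02]), array([ 0.  ,  0.25, -4.28]))
```

At 90°. I'll release, back off along the deck normal, and check everything.

Call:
drive_tool:
  motion:
    - [[0,0,0],[0,0,0],140]
    - [[0,0,0],[0,0,0],140]
    - [[0,0,0],[0,0,0],140]
    - [[0,0,-2],[0,0,0],140]
    - [[0,0,-5],[0,0,0],140]
    - [[0,0,-9],[0,0,0],140]
    - [[0,0,-13],[0,0,0],140]
    - [[0,0,-16],[0,0,0],140]

```text
t: 14.45
ee_pos: [0.5817, -0.1048, 0.3368]
eef_rot: [0.179, 0.949, 0.254, 0.049]
contact_force: [1.5, -0.5, 0.2]
opening: 0.0414
```

Call:
drive_tool:
  motion:
    - [[0,0,0],[0,0,0],140]
    - [[0,0,0],[0,0,0],140]

```text
t: 14.65
ee_pos: [0.5821, -0.1035, 0.3349]
eef_rot: [0.179, 0.949, 0.255, 0.048]
contact_force: [0.5, 0.9, -1.5]
opening: 0.0413
```

Run:
```python
from station import *
from h import *
st=read_state();O,D=deck();cw=camera_params("wrist");p,d=capture("wrist")
print(st["t"],indeck(st["ee_pos"]),st["opening"],D.T@st["contact_force"])
q=(cloud(cw,d)-O)@D;hsv=cv2.cvtColor(p,cv2.COLOR_RGB2HSV)
m=(hsv[...,0]>98)&(hsv[...,0]<125)&(hsv[...,1]>140)&(q[...,2]>.110)&(q[...,2]<.118)&(q[...,1]<.05)&(abs(q[...,0])<.1)&(d>0)
if m.any():
    for x in(q[m].mean(0),(q[m].min(0)+q[m].max(0))/2): print("handle",m.sum(),x,"q",np.arctan2(.085-x[1],-x[0]))
n=D[:,2]
m=(hsv[...,0]>10)&(hsv[...,0]<34)&(hsv[...,1]>130)&(hsv[...,2]>70)&(abs(q[...,2]-.02)<.012)
v,u=np.nonzero(m);b=np.array([indeck(ray(cw,x,y,n,n@O+.02)) for x,y in zip(u,v)]);b=b[(np.hypot(b[:,0],b[:,1])<.051)&(b[:,0]>.02)]
print("brass",len(b),b.mean(0),"deg",np.degrees(np.arctan2(*b.mean(0)[1::-1])))
cv2.imwrite("pics/w8.png",cv2.resize(p[:,:,::-1],None,fx=1.5,fy=1.5))
```

```text
14.65 [ 1.71243731e-05 -3.20355533e-02  2.53361768e-01] 0.041274093085115454 [ 0.14001645 -0.1144164  -1.78610283]
handle 360 [-0.00104372 -0.03181762  0.11271613] q 1.561861985789399
handle 360 [-0.00039021 -0.03208989  0.11263294] q 1.5674637507468534
brass 174 [0.04233597 0.00024607 0.02      ] deg 0.33301690679133716
```

View pics/w8.png

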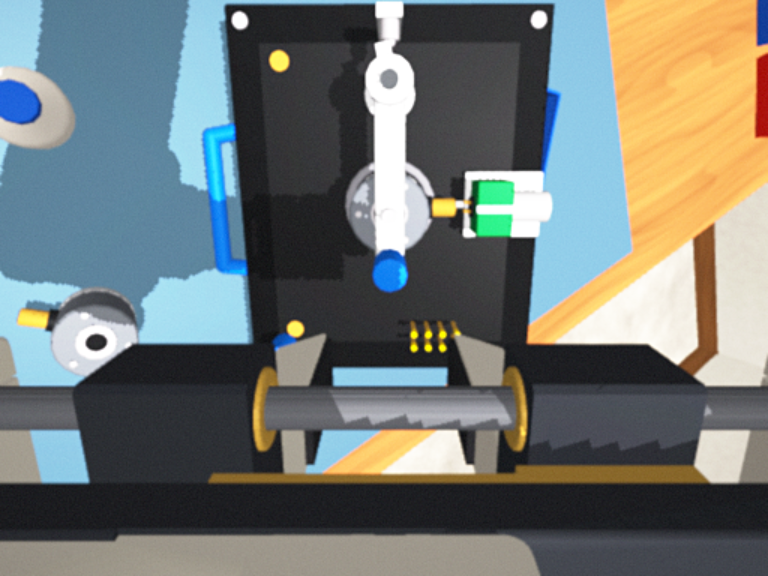

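The keeper arm lies square over the encoder, with its handle at (389,271) and hub at (389,78). The brass at (443,207) points straight along the line into the green block (492,208). Keeper is about 1.565 rad, connector about 0.3°, and nothing touches the gripper. Handing in.

```bash
python3 -c "
from station import *
print(sign_off(), read_state()['t'])"
```

```text
the job is handed in; nothing more can be done
the job is handed in; nothing more can be done
```

The encoder is turned to the white line and the keeper arm is home over it; I handed the job in at about 14.7 s. `sign_off` gives no verdict, so these are my own last readings.

**What I did:** I gripped the grey encoder in its nest square to the deck and turned it about 47° in the first grip. The check afterwards showed it still about 4° short, so I gripped it again and turned it another 4°. I then pinched the blue handle, swung the keeper along its arc to the stop, released it and backed off.

**Last checks:**
- **Connector:** it points about 0.3° off the deck's x axis (limit 6°). Other estimates ranged from −1° to +3.4°, because of camera calibration and partial views.
- **Seating:** after the first turn the encoder's top was at its starting height, about 59 mm above the plate, and square to the deck. I did not measure the seating again at the end, because the keeper arm partly covers the encoder.
- **Keeper:** it reads about 1.56 to 1.57 rad after release (needs more than 1.5).
- **Gripper:** it is clear of everything, with the tool about 16 cm above the handle and the force reading near zero.
- **Bystanders:** I never touched any, and the spare encoder and bottle were still standing in the last picture. I did not measure their final positions.

**Disagreement:** near and far camera views put the nest centre 2 to 3 mm apart, within what calibration explains. I settled it using the encoder's position while gripped.

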